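# Open the locked parts case: safety tab, latch lever, lid

### The job

Open the blue parts case: push the yellow safety tab along its slot, towards the lever, until you feel it come up firmly against its stop, then swing the red-handled latch lever up and over towards the front, and lift the lid by its black knob until it stands well open. Go gently: never force the tab hard against its stop or pull at a latch or lid that is still locked, and leave the other things on the bench alone.

Things in the scene. Friction and masses are not known exactly. Their poses are not given: they have to be found in the camera images.
- case: Blue case fixed on the bench, 120 x 220 x 78 mm (x, y, z) shut, with a grey catch housing 50 x 190 x 77 mm on its front (-x) side. Origin: underneath, at the centre of the 120 x 220 mm box; x points from front to back (away from the robot), y to the left, z up. Place and yaw vary; all directions in these descriptions are the case's own.
- tab_face (a point): Centre of the push face of the yellow safety tab, 20 (x) x 14 (y) x 32 mm (z), 2 to 34 mm above the housing's top. The face looks to +y, free there for 45 mm; pushing it moves the tab in -y. The tab slides stiffly (5 N) and stays where left. A steady push of 9 to 14 N against the stop is home; over about 18 N (12 N on the stop itself) damages it.
- tab (a joint): Travel of the safety tab in -y, m, 0 as found. After a hidden free run, different from case to case (2 to 32 mm), it meets a hidden pawl, which adds 1 to 1.6 N over a stroke of 7.5 mm, and then a firm rubber stop (8 N/mm). The lever is free only once the pawl has moved 7 mm or more, so push until the stop is felt.
- lever_grip (a point): Centre of the red T grip of the latch lever: a bar 13 mm in diameter, 22 mm long along y, on a stem; as found it is 34 mm above the lid's top, 55 mm behind (+x of) and 24 mm above the lever's hinge axis. Can be gripped from above across its two ends (22 mm), so that it turns between the fingers.
- lever_hinge (a point): Point on the lever's hinge axis (along y) at the middle of the lever, on the catch housing, 88 mm above the bench.
- lever (a joint): Angle of the latch lever, rad: 0 lying with its nose over the lid's front edge, growing as the grip swings up and to the front (-x); range 0 to 1.6. Slight friction; stays where left. If the tab is not home the lever gives only about 0.1 rad and is blocked; forcing it then with over about 21 N at the grip (50 N at the pawl) is damage.
- lid_knob (a point): Centre of the black T knob near the front right corner of the lid: a bar 13 mm in diameter, 22 mm long along y, on a stem, 32 mm above the lid's top; as found 95 mm in front of (-x) and 36 mm above the lid's hinge axis. Can be gripped from above across its two ends (22 mm), so that it turns between the fingers.
- lid_hinge (a point): Point on the lid's hinge axis (along y, at the back edge of the lid, 74 mm above the bench), in line with the knob.
- lid (a joint): Opening angle of the lid, rad: 0 shut, growing as the front edge rises; range 0 to 1.3. Stiff hinge: it stays where it is left (about 5 N at the knob moves it). While the lever lies over it the lid gives only up to about 0.06 rad.
- oil_bottle: Bystander: green oil bottle, 45 mm in diameter, 150 mm high, upright; origin underneath.
- paste_jar: Bystander: white jar with blue cap, 56 mm in diameter, 70 mm high; origin underneath.
- pliers: Bystander: red-handled pliers lying flat, 173 x 57 x 12 mm; origin underneath.
- calculator: Bystander: calculator lying flat, 128 x 78 x 15 mm; origin underneath.
- flange: Bystander: steel hubbed disc, 66 mm in diameter, 20 mm high; origin underneath.

How it is judged:
By the outcome, as a careful person would: the job done as asked, in the order asked, and still so for the second after the job is handed in, with the robot touching nothing.
It also fails if it takes over 69 s, if anything falls off the work surface, if the arm or the gripper's body presses on something with over 40 N, if the wrist force passes 120 N, or if a joint passes its speed limit or range.

### The arm

A 7-joint arm with a two-finger parallel gripper is mounted at the origin on a cart in front of the work surface, level with it; the furniture and walls round the work are solid. World frame = base frame: x ahead of the robot, y to its left, z up, the work surface at z = 0. Lengths are in m, angles in rad, forces in N, time in s.
With the tool pointing down it reaches from about 0.4 to 0.85 m from the base axis. Payload 4.5 kg.
Tool frame: the origin (TCP) lies between the finger pads; the fingertips stand r.finger_overhang ahead of it and the grasp point (between the pads) lies 8 mm behind it (r.finger_overhang is the distance from the TCP to the fingertips, in m); z points along the fingers, x is the direction in which the jaws open and shut, and the axes are right-handed (so a half turn about z gives the same grasp; the last joint's range is limited). The gripper opens to 88 mm and grips with 3 to 60 N. Pads are 18 mm wide; open, the fingers measure 123 mm over their backs; the gripper's body (75 mm by 187 mm) begins 45 mm behind the grasp point.
Start: joints at [-1.101, 0.689, -0.195, 1.565, 0.157, 0.902, -0.215], TCP at [0.264, 0.567, 0.25] pointing down, gripper open.
Joint ranges: [-3.01, 3.01], [-0.46, 2.08], [-1.47, 1.51], [0.13, 2.56], [-1, 4.14], [0.04, 2.09], [-2.66, 2.66]. Speed limits (rad/s): [2.57, 2.57, 3.14, 3.14, 3.14, 3.14, 3.14].

### API

Orientations are given as a unit quaternion [x, y, z, w].
In Python, from plant import r gives the robot as it stands.
- The arm moves only by the tool move_arm, never from a script. Its argument "targets" is a list that holds one entry, the list of rows, each a list of 7 numbers: the turn, a rotation vector about the world's x, y, z in rad, then the shift along the world's x, y, z in m, then the opening, from 0 (shut) to 1 (fully open). A call has 1 to 5 rows; each row shifts and turns the pose as measured when the row begins; what a row does not reach is not made up. A row lasts 1/10 s, in which the tool goes at most 50 mm and 8.59 degrees, less where a joint would pass 70% of its speed; a pose out of reach is approached as far as the arm can. A call with a gripper value outside its range is refused whole. The fingers move at their own pace and stop on an object; "force" is the grip in N (left out, the last holds). Time passes only in rows, so rows that do not move let the fingers close. It gives the time, the measured TCP pose, the force and the opening at its end, in the units of the state.
- r.get_state(): the state, without advancing time (a new reading comes with each control period).
- r.snapshot(name): name is "scene" or "top" or "wrist"; returns a dict with "frame" (400x640x3 uint8, red, green, blue), "K" (3x3 intrinsics, pixels), "D" ([k1, k2, p1, p2, k3] as OpenCV has them; the pictures are not rectified), "T" (4x4, takes a point from camera to world coordinates). Camera axes: x right, y up, looking along -z (the intrinsics and any distortion apply to the point x, -y, -z); pixel columns grow to the right and rows downward; lengths in m; the calibration is good to about 2 mm. A picture is of the moment at which its call begins. There is no depth.
- r.finish_job(): hands the job in, once; it reports no verdict.
Trained networks look in a picture, given as the dict that the camera call returned (one of the last four; its "shot" number tells which), for a name from the list of things; names that differ only in an ending like _2 or _b are one class to them, and where a whole thing is asked for, a point or a joint stands for the part that bears it (a point fixed in the world has none). Each returns a list of dicts, best first, with "score" (0 to 1); they miss things now and then, are a little off and sometimes report something else, mostly with a low value. They report only what shows in the picture. A call takes as long as a camera call.
- r.find_in(picture, query): "centre" ([row, column] in pixels, amid what is visible of it).
The state is a dict: "clock": time; "q": joint angles; "qd": joint speeds; "joint_torque": joint torques, N m; "tool_pos": TCP position; "eef_rot": TCP orientation; "contact_force": force on the tool from outside, world axes, zero at the start; "moment": the same for the moment, N m; "opening": opening from 0.0 (shut) to 1.0 (fully open).
Only numpy, scipy, OpenCV 4.12 (cv2) and the standard library are available. Lean on these libraries where they do the work, as an engineer would, in place of code of your own. Each camera call takes 0.05 s, during which the arm holds its last target. There are 200 camera calls.

## Working session

There is one attempt and no reset: what is moved stays moved. The work goes in short steps, Python scripts to look and compute and a tool call to move; the robot and the scene stay as the last step left them, time stands still between calls to the robot, and variables do not carry over. Pictures are saved under pics/ and viewed, about 8 in all and at most 12, crops included, and the job is handed in when it is done.

Besides the shell and the picture viewer there is one more tool, called after ">>>" as name([rows], argument=value, ...), one row to a line, values as JSON. move_arm: Moves the arm, as the interface text tells. Its arguments: {"type":"object","properties":{"targets":{"type":"array","items":{"type":"array","items":{"type":"array","items":{"type":"number"}}}},"force":{"type":"number"}},"required":["targets"]}

```bash
mkdir -p pics; ls
cat > h.py <<'E'
import numpy as np, cv2
from plant import r
def ray(p,rc):
    K=np.array(p["K"]);D=np.array(p["D"]);T=np.array(p["T"])
    u=cv2.undistortPoints(np.array([[[rc[1],rc[0]]]],float),K,D)[0,0]
    d=T[:3,:3]@np.array([u[0],-u[1],-1.]); return T[:3,3],d/np.linalg.norm(d)
def atz(p,rc,z):
    o,d=ray(p,rc); return o+d*(z-o[2])/d[2]
def tri(rays):
    A=np.zeros((3,3));b=np.zeros(3)
    for o,d in rays:
        M=np.eye(3)-np.outer(d,d);A+=M;b+=M@o
    x=np.linalg.solve(A,b); return x,[np.linalg.norm((np.eye(3)-np.outer(d,d))@(x-o)) for o,d in rays]
def proj(p,X):
    K=np.array(p["K"]);D=np.array(p["D"]);T=np.array(p["T"])
    c=T[:3,:3].T@(np.asarray(X,float)-T[:3,3]); c=np.array([c[0],-c[1],-c[2]])
    return cv2.projectPoints(c[None],np.zeros(3),np.zeros(3),K,D)[0][0,0][::-1]
def save(p,n,crop=None,s=1):
    f=p["frame"][:,:,::-1]
    if crop: f=f[crop[0]:crop[1],crop[2]:crop[3]]
    cv2.imwrite("pics/"+n,cv2.resize(f,None,fx=s,fy=s,interpolation=cv2.INTER_CUBIC))
E
python3 - <<'E'
from h import *
ps={n:r.snapshot(n) for n in("scene","top")}
for n,p in ps.items():
    print(n,np.array(p["T"])[:3,3].round(3))
    for q in("case","tab_face","lever_grip","lid_knob","lever_hinge","lid_hinge","oil_bottle","paste_jar","pliers","calculator","flange"):
        print(q,[(np.round(d["centre"],1).tolist(),round(d["score"],2)) for d in r.find_in(p,q)[:3]])
im=np.vstack([ps["scene"]["frame"],ps["top"]["frame"]])[:,:,::-1]
save(ps["scene"],"s.png");save(ps["top"],"t.png")
import pickle;pickle.dump(ps,open("ps.pkl","wb"))
s=r.get_state();print(s["clock"],s["tool_pos"],s["eef_rot"],s["contact_force"],s["opening"],r.finger_overhang)
E
```

```text
pics
scene [-0.109 -0.618  0.557]
case [([190.5, 242.6], 0.7)]
tab_face [([195.6, 243.5], 0.35)]
lever_grip [([180.3, 231.8], 0.55), ([196.0, 243.2], 0.44)]
lid_knob [([182.3, 254.6], 0.92), ([275.6, 416.5], 0.65), ([179.3, 231.3], 0.54)]
lever_hinge [([191.2, 241.0], 0.74)]
lid_hinge [([193.7, 244.2], 0.77)]
oil_bottle [([192.1, 360.7], 0.67)]
paste_jar []
pliers [([257.3, 354.4], 0.6)]
calculator [([277.0, 416.1], 0.82)]
flange []
top [0.286 0.074 1.575]
case [([227.2, 242.8], 0.62)]
tab_face []
lever_grip [([238.4, 240.2], 0.61), ([202.7, 344.2], 0.28)]
lid_knob [([221.6, 241.8], 0.87)]
lever_hinge [([218.3, 389.6], 0.54)]
lid_hinge [([226.7, 241.9], 0.97)]
oil_bottle [([153.4, 330.0], 0.72), ([251.6, 213.9], 0.56)]
paste_jar [([201.1, 344.5], 0.52)]
pliers []
calculator [([205.3, 427.8], 0.89)]
flange [([248.2, 429.8], 0.77)]
1.2 [0.26381639 0.56661451 0.24973727] [ 8.43241436e-01  5.37535002e-01  2.52163442e-05 -1.81999329e-05] [-0.36507533  0.14206575 -0.22506533] 0.9965266564599435 0.011
```

View pics/s.png

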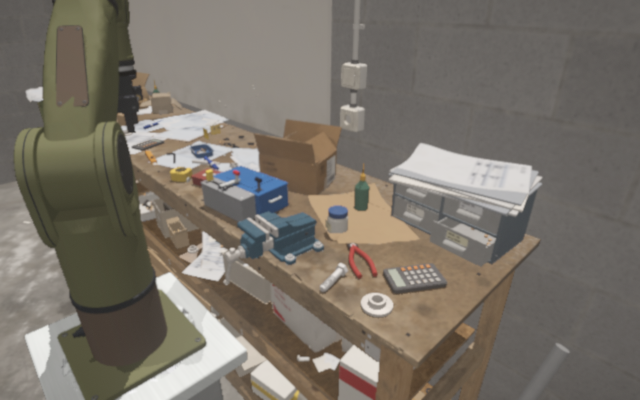

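View pics/t.png

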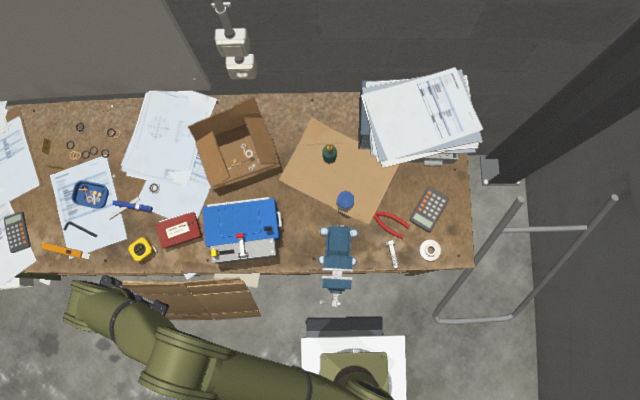

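The case is at about (row 190, col 245) in the scene view and (228, 242) in the top view. The front housing faces the robot, and the yellow tab is on the left (+y) at top (252, 213). The red lever is near (238, 241) and the black knob near (230, 277).

Run:
```python
from h import *
import pickle;ps=pickle.load(open("ps.pkl","rb"))
t=ps["top"]["frame"][185:275,190:295];s=ps["scene"]["frame"][155:225,195:295]
a=cv2.resize(t,(630,540),interpolation=cv2.INTER_CUBIC)
cv2.imwrite("pics/c.png",a[:,:,::-1])
p=ps["top"]
for rc,z in(((252,213),.1),((238,241),.112),((232,277),.11),((204,204),.078),((198,276),.078)):print(rc,atz(p,rc,z).round(3))
```

```text
(252, 213) [0.408 0.409 0.1  ]
(238, 241) [0.447 0.324 0.112]
(232, 277) [0.463 0.219 0.11 ]
(204, 204) [0.556 0.445 0.078]
(198, 276) [0.57  0.225 0.078]
```

View pics/c.png

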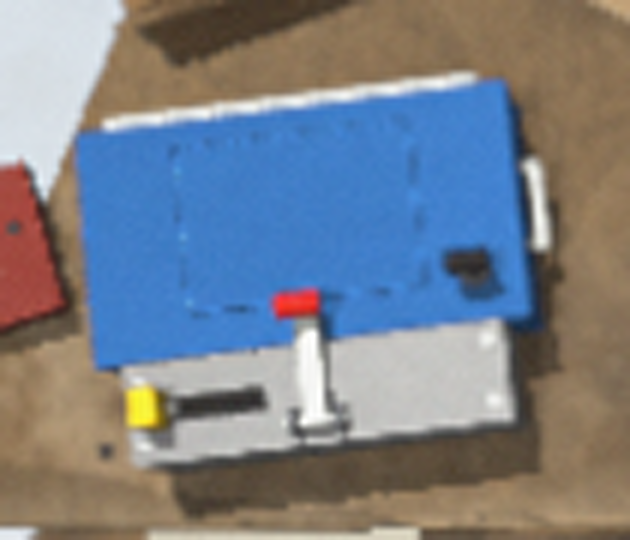

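The crop shows the tab at crop (145,407), the red grip at (297,303), the black knob at (467,263), and the lid corners at (78,135), (503,80), (535,318) and (97,368). I'll fit the pose.

```bash
cat >> h.py <<'E'
def rc6(x,y): return (185+y/6-.4,190+x/6-.4)
E
python3 - <<'E'
from h import *
import pickle;ps=pickle.load(open("ps.pkl","rb"));p=ps["top"];s=ps["scene"]
C=[atz(p,rc6(*c),.078) for c in((78,135),(503,80),(535,318),(97,368))]
L=np.array([[.06,.11],[.06,-.11],[-.06,-.11],[-.06,.11]])
W=np.array(C)[:,:2];print(W.round(3))
a=(L-L.mean(0));b=W-W.mean(0)
th=np.arctan2((a[:,0]*b[:,1]-a[:,1]*b[:,0]).sum(),(a*b).sum());o=W.mean(0)
R=np.array([[np.cos(th),-np.sin(th)],[np.sin(th),np.cos(th)]])
print("yaw",np.degrees(th),"o",o.round(4),"res",(W-o-L@R.T).round(4).tolist())
for n,c,z in(("tab",(145,407),.111),("grip",(297,303),.116),("knob",(467,263),.112),("tabface",(128,407),.111)):
    X=atz(p,rc6(*c),z);print(n,X.round(4),"case",(R.T@(X[:2]-o)).round(4))
E
```

```text
[[0.546 0.449]
 [0.571 0.233]
 [0.45  0.217]
 [0.428 0.436]]
yaw 6.259559266931708 o [0.4989 0.3337] res [[-0.0002, -0.0008], [0.0002, 0.0019], [-0.0009, -0.001], [0.0009, -0.0001]]
tab [0.4058 0.4043 0.111 ] case [-0.0848  0.0804]
grip [0.4551 0.3292 0.116 ] case [-0.044   0.0003]
knob [0.474  0.2467 0.112 ] case [-0.0343 -0.0838]
tabface [0.4059 0.4128 0.111 ] case [-0.0838  0.0887]
```

>>> move_arm([
  [[0,0,0.109,0.0276,-0.026,-0.01,0],[0,0,0.109,0.0276,-0.026,-0.01,0],[0,0,0.109,0.0276,-0.026,-0.01,0],[0,0,0.109,0.0276,-0.026,-0.01,0],[0,0,0.109,0.0276,-0.026,-0.01,0]],
], force=20)

```text
clock: 1.7
tool_pos: [0.3984, 0.4404, 0.2005]
eef_rot: [0.654, 0.757, 0.002, -0.005]
contact_force: [0.7, 0.8, -0.1]
opening: 0.571
```

>>> move_arm([
  [[0,0,0,0,0,0,0]],
])

```text
clock: 1.8
tool_pos: [0.4042, 0.4335, 0.1986]
eef_rot: [0.657, 0.754, -0.0, -0.002]
contact_force: [-0.5, -0.1, 0.2]
opening: 0.481
```

```bash
cat >> h.py <<'E'
from scipy.spatial.transform import Rotation as Ro
TH=np.radians(6.26);O=np.array([.4989,.3337]);RC=np.array([[np.cos(TH),-np.sin(TH)],[np.sin(TH),np.cos(TH)]])
def wc(x,y,z): return np.r_[O+RC@[x,y],z]
def cw(X): return np.r_[RC.T@(np.asarray(X)[:2]-O),X[2]]
def st():
    s=r.get_state();X=s["tool_pos"];tx=Ro.from_quat(s["eef_rot"]).as_matrix()
    print("t",round(s["clock"],2),"tcp",np.round(X,4),"case",cw(X).round(4),"jaw",np.degrees(np.arctan2(tx[1,0],tx[0,0])).round(1),"z",tx[:,2].round(3),"F case",(RC.T@s["contact_force"][:2]).round(1),round(s["contact_force"][2],1),"open",round(s["opening"],3))
    return s
E
python3 - <<'E'
from h import *
st();p=r.snapshot("wrist");save(p,"w1.png")
import pickle;pickle.dump(p,open("w1.pkl","wb"))
for n,X in(("tabtop",(-.085,.0804,.111)),("grip",(-.044,0,.112)),("knob",(-.035,-.084,.11)),("lidFL",(-.06,.11,.078)),("lidFR",(-.06,-.11,.078))):print(n,proj(p,wc(*X)).round(1))
for q in("tab_face","lever_grip","lid_knob"):print(q,[(np.round(d["centre"],1).tolist(),round(d["score"],2)) for d in r.find_in(p,q)[:3]])
E
```

```text
t 1.8 tcp [0.4042 0.4335 0.1986] case [-0.0833  0.1095  0.1986] jaw 97.9 z [-0.003  0.002 -1.   ] F case [-0.5 -0. ] 0.2 open 0.481
tabtop [210.5 275.7]
grip [260.2 168.4]
knob [266.5  61.4]
lidFL [227.2 316.3]
lidFR [220.4  52.5]
tab_face [([209.2, 279.0], 0.58)]
lever_grip [([234.1, 178.2], 0.74)]
lid_knob [([256.2, 191.1], 0.67), ([232.7, 177.9], 0.61)]
```

View pics/w1.png

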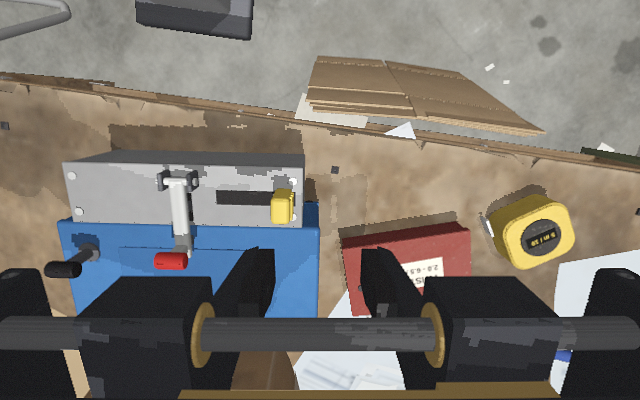

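The wrist view matches the prediction: tab at (207,282), grip at (261,171) and knob at (270,63) are all within 7 px. I'll lower the closed fingers beside the push face.

>>> move_arm([
  [[0,0,-0.028,-0.003,0.009,0,0],[0,0,0,0,0,-0.01,0],[0,0,0,0,0,-0.01,0],[0,0,0,0,0,-0.01,0],[0,0,0,0,0,-0.01,0]],
])

```text
clock: 2.5
tool_pos: [0.3893, 0.4567, 0.1603]
eef_rot: [0.661, 0.751, 0.005, -0.007]
contact_force: [-0.3, -0.1, 0.3]
opening: 0.007
```

>>> move_arm([
  [[0,0,0,0,0,-0.01,0],[0,0,0,0,0,0,0]],
])

```text
clock: 2.7
tool_pos: [0.3884, 0.4552, 0.1471]
eef_rot: [0.66, 0.751, 0.002, -0.007]
contact_force: [-0.6, 0.6, 0.1]
opening: 0.005
```

Run:
```python
from h import *
st()
```

```text
t 2.7 tcp [0.3884 0.4552 0.1471] case [-0.0966  0.1329  0.1471] jaw 97.3 z [-0.007  0.012 -1.   ] F case [-0.5  0.6] 0.1 open 0.005
```

>>> move_arm([
  [[-0.012,-0.007,-0.018,0.013,-0.0126,0,0],[0,0,0,0,0,0,0],[0,0,0,0,0,-0.015,0],[0,0,0,0,0,0,0]],
])

```text
clock: 3.1
tool_pos: [0.4041, 0.4406, 0.1312]
eef_rot: [0.669, 0.744, 0.001, 0.001]
contact_force: [0.3, -0.3, 0.9]
opening: 0.002
```

Run:
```python
from h import *
st()
```

```text
t 3.1 tcp [0.4041 0.4406 0.1312] case [-0.0826  0.1166  0.1312] jaw 96.1 z [ 0.002 -0.001 -1.   ] F case [ 0.2 -0.3] 0.9 open 0.002
```

>>> move_arm([
  [[0,0,0,-0.002,0.002,-0.017,0],[0,0,0,0,0,-0.015,0],[0,0,0,0,0,0,0],[0,0,0,0,0,0,0]],
])

```text
clock: 3.5
tool_pos: [0.4022, 0.4437, 0.0986]
eef_rot: [0.669, 0.744, 0.001, 0.001]
contact_force: [0.2, -0.2, 0.3]
opening: 0.004
```

Run:
```python
from h import *
st();p=r.snapshot("wrist");save(p,"w2.png",(120,300,150,450),2.5)
```

```text
t 3.5 tcp [0.4022 0.4437 0.0986] case [-0.0842  0.1198  0.0986] jaw 96.1 z [ 0.003  0.001 -1.   ] F case [ 0.2 -0.2] 0.3 open 0.004
```

View pics/w2.png

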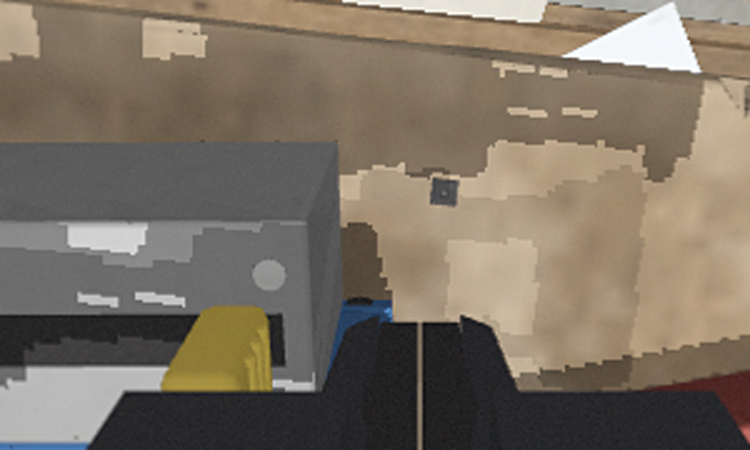

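The view shows the closed fingers beside the tab on its +y side with about 10 mm of gap, and the tab's push face unobstructed. Now I'll approach gently.

>>> move_arm([
  [[0,0,0,0.0008,-0.007,0,0],[0,0,0,0,0,0,0],[0,0,0,0.0003,-0.003,0,0],[0,0,0,0,0,0,0]],
])

```text
clock: 3.95
tool_pos: [0.4043, 0.4332, 0.1008]
eef_rot: [0.669, 0.743, 0.003, 0.001]
contact_force: [0.8, 0.1, -0.1]
opening: 0.005
```

>>> move_arm([
  [[0,0,0,0.0003,-0.003,0,0],[0,0,0,0.0003,-0.003,0,0]],
])

```text
clock: 4.15
tool_pos: [0.4048, 0.4287, 0.1013]
eef_rot: [0.669, 0.744, 0.005, -0.0]
contact_force: [-0.3, 4.9, -2.5]
opening: 0.003
```

>>> move_arm([
  [[0,0,0,0.0003,-0.003,0,0]],
])

```text
clock: 4.25
tool_pos: [0.4049, 0.428, 0.1016]
eef_rot: [0.668, 0.744, 0.006, -0.002]
contact_force: [-0.6, 5.1, -4.2]
opening: 0.003
```

Run:
```python
from h import *
st()
```

```text
t 4.25 tcp [0.4049 0.428  0.1016] case [-0.0832  0.104   0.1016] jaw 96.2 z [ 0.006  0.012 -1.   ] F case [-0.   5.1] -4.2 open 0.003
```

>>> move_arm([
  [[-0.012,-0.006,0,0.0003,-0.003,-0.001,0],[0,0,0,0.0003,-0.003,-0.001,0]],
])

```text
clock: 4.45
tool_pos: [0.4052, 0.4263, 0.101]
eef_rot: [0.667, 0.745, 0.008, 0.002]
contact_force: [-1.3, 5.7, 5.5]
opening: 0.004
```

>>> move_arm([
  [[0,0,0,0.0003,-0.003,-0.001,0],[0,0,0,0.0003,-0.003,-0.001,0]],
])

```text
clock: 4.65
tool_pos: [0.4054, 0.4246, 0.1009]
eef_rot: [0.666, 0.746, 0.011, 0.0]
contact_force: [-2.5, 4.7, 4.7]
opening: 0.007
```

>>> move_arm([
  [[0,0,0,0.0006,-0.0035,0,0],[0,0,0,0.0006,-0.0035,0,0],[0,0,0,0.0006,-0.0035,0,0]],
])

```text
clock: 4.95
tool_pos: [0.406, 0.4187, 0.1013]
eef_rot: [0.665, 0.747, 0.015, -0.002]
contact_force: [-0.8, 3.8, -1.7]
opening: 0.003
```

Run:
```python
from h import *
st()
```

```text
t 4.95 tcp [0.406  0.4187 0.1013] case [-0.0831  0.0946  0.1013] jaw 96.7 z [ 0.016  0.025 -1.   ] F case [-0.4  3.9] -1.7 open 0.003
```

>>> move_arm([
  [[-0.012,0.008,-0.004,0.0006,-0.0035,0,0],[-0.012,0.008,-0.004,0.0004,-0.0035,0,0],[0,0,0,0.0004,-0.0035,0,0]],
])

```text
clock: 5.25
tool_pos: [0.4066, 0.4118, 0.1011]
eef_rot: [0.667, 0.745, 0.003, -0.003]
contact_force: [-1.3, 5.8, -0.4]
opening: 0.007
```

Run:
```python
from h import *
st()
```

```text
t 5.25 tcp [0.4066 0.4118 0.1011] case [-0.0832  0.0877  0.1011] jaw 96.3 z [-0.     0.007 -1.   ] F case [-0.6  5.9] -0.4 open 0.007
```

>>> move_arm([
  [[-0.006,0,0,0.0003,-0.003,0,0],[0,0,0,0.0003,-0.003,0,0]],
])

```text
clock: 5.45
tool_pos: [0.407, 0.4085, 0.1011]
eef_rot: [0.666, 0.746, 0.002, -0.002]
contact_force: [0.1, 4.7, -0.9]
opening: 0.003
```

>>> move_arm([
  [[-0.004,0,0,0.0003,-0.003,0,0],[0,0,0,0.0003,-0.003,0,0]],
])

```text
clock: 5.65
tool_pos: [0.4073, 0.4051, 0.1011]
eef_rot: [0.666, 0.746, 0.003, -0.002]
contact_force: [0.0, 5.6, -1.6]
opening: 0.004
```

>>> move_arm([
  [[-0.004,0,0,0.0003,-0.003,0,0],[0,0,0,0.0003,-0.003,0,0]],
])

```text
clock: 5.85
tool_pos: [0.4077, 0.4016, 0.1012]
eef_rot: [0.665, 0.747, 0.004, -0.002]
contact_force: [-1.3, 5.2, -1.9]
opening: 0.001
```

Run:
```python
from h import *
st()
```

```text
t 5.85 tcp [0.4077 0.4016 0.1012] case [-0.0832  0.0775  0.1012] jaw 96.7 z [ 0.002  0.008 -1.   ] F case [-0.7  5.3] -1.9 open 0.001
```

>>> move_arm([
  [[-0.006,0.002,-0.004,0.0003,-0.003,0,0],[0,0,0,0.0003,-0.003,0,0]],
])

```text
clock: 6.05
tool_pos: [0.4081, 0.3982, 0.1011]
eef_rot: [0.666, 0.746, 0.003, -0.002]
contact_force: [-0.3, 5.2, -1.6]
opening: 0.002
```

>>> move_arm([
  [[-0.004,0,0,0.0003,-0.003,0,0],[0,0,0,0.0003,-0.003,0,0]],
])

```text
clock: 6.25
tool_pos: [0.4084, 0.3953, 0.1012]
eef_rot: [0.665, 0.747, 0.004, -0.003]
contact_force: [-0.6, 6.4, -2.2]
opening: 0.002
```

>>> move_arm([
  [[-0.004,0,0,0.0003,-0.003,0,0],[0,0,0,0.0003,-0.003,0,0]],
])

```text
clock: 6.45
tool_pos: [0.4086, 0.3932, 0.1013]
eef_rot: [0.664, 0.748, 0.005, -0.004]
contact_force: [-0.8, 6.2, -2.1]
opening: 0.005
```

>>> move_arm([
  [[-0.006,0.002,-0.004,0.0003,-0.003,0,0],[0,0,0,0.0003,-0.003,0,0]],
])

```text
clock: 6.65
tool_pos: [0.4088, 0.3912, 0.1013]
eef_rot: [0.664, 0.747, 0.005, -0.005]
contact_force: [-0.8, 6.6, -2.4]
opening: 0.007
```

>>> move_arm([
  [[-0.004,0,0,0.0003,-0.003,0,0],[0,0,0,0.0003,-0.003,0,0]],
])

```text
clock: 6.85
tool_pos: [0.4089, 0.3895, 0.1013]
eef_rot: [0.663, 0.748, 0.007, -0.006]
contact_force: [-0.7, 6.2, -2.2]
opening: 0.006
```

Run:
```python
from h import *
st()
```

```text
t 6.85 tcp [0.4089 0.3895 0.1013] case [-0.0833  0.0653  0.1013] jaw 96.9 z [ 0.001  0.018 -1.   ] F case [0.  6.2] -2.2 open 0.006
```

>>> move_arm([
  [[-0.008,0,-0.005,0.0003,-0.003,0,0],[0,0,0,0.0003,-0.003,0,0]],
])

```text
clock: 7.05
tool_pos: [0.4092, 0.388, 0.1014]
eef_rot: [0.664, 0.747, 0.008, -0.005]
contact_force: [-0.3, 8.1, -3.1]
opening: 0.004
```

>>> move_arm([
  [[-0.006,0,0,0.0003,-0.003,0,0],[0,0,0,0.0003,-0.003,0,0]],
])

```text
clock: 7.25
tool_pos: [0.4091, 0.3877, 0.1015]
eef_rot: [0.663, 0.749, 0.01, -0.006]
contact_force: [-0.3, 8.8, -3.9]
opening: 0.003
```

>>> move_arm([
  [[-0.006,0,0,0.0003,-0.003,0,0],[0,0,0,0.0003,-0.003,0,0]],
])

```text
clock: 7.45
tool_pos: [0.4091, 0.3876, 0.1016]
eef_rot: [0.662, 0.75, 0.012, -0.008]
contact_force: [-0.2, 8.1, -3.0]
opening: 0.001
```

The tool now stands still at about 8.5 N, so the stop is felt. I'll make a steady push of 10 to 12 N.

>>> move_arm([
  [[-0.006,0,0,0.0004,-0.004,0,0],[0,0,0,0.0004,-0.004,0,0]],
])

```text
clock: 7.65
tool_pos: [0.4091, 0.3871, 0.1019]
eef_rot: [0.66, 0.751, 0.015, -0.01]
contact_force: [-0.7, 9.9, -5.5]
opening: 0.006
```

>>> move_arm([
  [[0,0,0,0.0004,-0.0042,0,0],[0,0,0,0.0004,-0.0042,0,0],[0,0,0,0.0004,-0.0042,0,0]],
])

```text
clock: 7.95
tool_pos: [0.4089, 0.3872, 0.1024]
eef_rot: [0.657, 0.754, 0.024, -0.017]
contact_force: [-1.1, 10.0, -4.8]
opening: 0.005
```

Run:
```python
from h import *
st()
```

```text
t 7.95 tcp [0.4089 0.3872 0.1024] case [-0.0836  0.063   0.1024] jaw 97.9 z [ 0.007  0.059 -0.998] F case [ 0. 10.] -4.8 open 0.005
```

>>> move_arm([
  [[-0.02,0,0,-0.001,0.008,0,0],[-0.02,0,-0.01,-0.001,0.01,0,0],[-0.01,0,-0.01,0,0,0.03,0.55],[0,0,0,0,0,0.04,0.55]],
])

```text
clock: 8.35
tool_pos: [0.4043, 0.3964, 0.1675]
eef_rot: [0.665, 0.747, -0.006, 0.004]
contact_force: [0.7, 1.2, 0.1]
opening: 0.162
```

Run:
```python
from h import *
import pickle
s=st();ps=pickle.load(open("ps.pkl","rb"));p=ps["top"];w=pickle.load(open("w1.pkl","rb"))
for n,c,wrc in(("grip",(297,303),(261,171)),("knob",(467,263),(269.5,63))):
    X,e=tri([ray(p,rc6(*c)),ray(w,wrc)]);print(n,X.round(4),cw(X).round(4),np.round(e,4))
for n,rc,z in(("grip",(261,171),.112),("knob",(269.5,63),.110)):print(n,cw(atz(w,rc,z)).round(4))
```

```text
t 8.35 tcp [0.4043 0.3964 0.1675] case [-0.0872  0.0727  0.1675] jaw 96.6 z [-0.003 -0.014 -1.   ] F case [0.9 1.1] 0.1 open 0.162
grip [0.4559 0.3303 0.111 ] [-0.0431  0.0013  0.111 ] [0.0003 0.0003]
knob [0.4748 0.2473 0.1102] [-0.0334 -0.0833  0.1102] [0.0007 0.0007]
grip [-0.0434  0.0019  0.112 ]
knob [-0.0325 -0.0833  0.11  ]
```

>>> move_arm([
  [[0.014,-0.003,-0.006,0.018,-0.022,0.005,0.55],[0,0,0,0.018,-0.022,0,0.55],[0,0,0,0.012,-0.018,0,0.55],[0,0,0,0,0,0,0.55]],
])

```text
clock: 8.75
tool_pos: [0.4544, 0.3282, 0.1765]
eef_rot: [0.668, 0.744, -0.001, 0.004]
contact_force: [-0.0, -0.0, -0.5]
opening: 0.526
```

Run:
```python
from h import *
s=st();p=r.snapshot("wrist")
for q in("lever_grip","lid_knob","tab_face"):print(q,[(np.round(d["centre"],1).tolist(),round(d["score"],2),cw(atz(p,d["centre"],.111)).round(4).tolist()) for d in r.find_in(p,q)[:3]])
save(p,"w3.png")
```

```text
t 8.75 tcp [0.4544 0.3282 0.1765] case [-0.0448 -0.0007  0.1765] jaw 96.2 z [ 0.004 -0.006 -1.   ] F case [-0. -0.] -0.5 open 0.526
lever_grip [([195.1, 320.1], 0.78, [-0.0646, 0.0012, 0.111])]
lid_knob [([234.5, 314.9], 0.68, [-0.0377, -0.0022, 0.111]), ([160.7, 382.6], 0.67, [-0.0866, 0.0393, 0.111])]
tab_face [([159.3, 383.6], 0.72, [-0.0874, 0.0399, 0.111])]
```

View pics/w3.png

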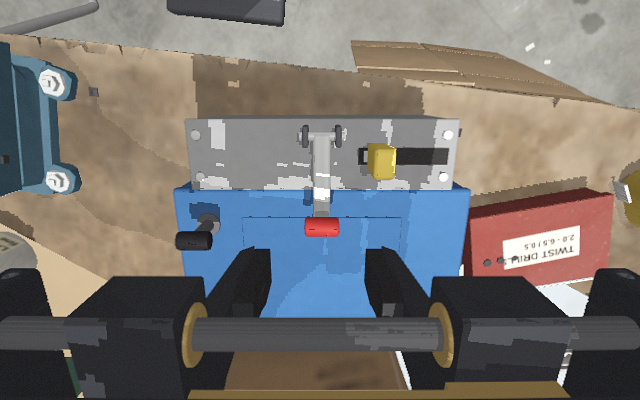

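The tab is now at (160,382), about 40 mm along its slot. The red grip at (227,321) is centred between the open fingers. I'll descend onto it.

>>> move_arm([
  [[0.006,0.004,0,0.0015,0.002,-0.02,0.55],[0,0,0,0,0,-0.02,0.55],[0,0,0,0,0,-0.02,0.55],[0,0,0,0,0,0,0.55]],
])

```text
clock: 9.35
tool_pos: [0.4484, 0.343, 0.1155]
eef_rot: [0.661, 0.75, 0.003, -0.004]
contact_force: [-0.1, -0.9, -1.8]
opening: 0.551
```

Run:
```python
from h import *
st()
```

```text
t 9.35 tcp [0.4484 0.343  0.1155] case [-0.0492  0.0148  0.1155] jaw 97.2 z [-0.003  0.01  -1.   ] F case [-0.2 -0.9] -1.8 open 0.551
```

>>> move_arm([
  [[-0.01,-0.003,-0.016,0.0074,-0.0128,0,0.55],[0,0,0,0,0,0,0.55]],
])

```text
clock: 9.55
tool_pos: [0.4551, 0.3309, 0.116]
eef_rot: [0.666, 0.746, -0.0, 0.0]
contact_force: [0.2, -0.2, -0.4]
opening: 0.55
```

Run:
```python
from h import *
st()
```

```text
t 9.55 tcp [0.4551 0.3309 0.116 ] case [-0.0438  0.002   0.116 ] jaw 96.4 z [-0.    -0.001 -1.   ] F case [ 0.1 -0.2] -0.4 open 0.55
```

>>> move_arm([
  [[0,0,0,0.001,0,-0.011,0.55],[0,0,0,0,0,0,0.4],[0,0,0,0,0,0,0.2],[0,0,0,0,0,0,0.15],[0,0,0,0,0,0,0.15]],
], force=12)

```text
clock: 10.05
tool_pos: [0.4576, 0.3309, 0.1064]
eef_rot: [0.667, 0.745, 0.001, 0.001]
contact_force: [0.3, -1.1, -1.5]
opening: 0.248
```

Run:
```python
from h import *
st()
```

```text
t 10.05 tcp [0.4576 0.3309 0.1064] case [-0.0414  0.0017  0.1064] jaw 96.4 z [ 0.003  0.001 -1.   ] F case [ 0.2 -1.2] -1.5 open 0.248
```

Opening 0.248 is 22 mm, so the grip is held. A small first lift will show whether the lever is free.

>>> move_arm([
  [[0,0,0,-0.0026,-0.0003,0.0054,0.15],[0,0,0,-0.003,-0.0003,0.005,0.15]],
])

```text
clock: 10.25
tool_pos: [0.4522, 0.3302, 0.1168]
eef_rot: [0.667, 0.745, 0.001, 0.001]
contact_force: [0.6, 0.8, -2.8]
opening: 0.243
```

>>> move_arm([
  [[0,0,0,-0.0036,-0.0004,0.005,0.15],[0,0,0,0,0,0,0.15]],
])

```text
clock: 10.45
tool_pos: [0.4476, 0.3297, 0.1229]
eef_rot: [0.667, 0.745, 0.001, 0.001]
contact_force: [-0.0, -0.9, -0.5]
opening: 0.249
```

```bash
cat >> h.py <<'E'
def arc(hx,hz,R,phi0,sgn=1):
    s=st();c=cw(s["tool_pos"]);dx=c[0]-hx;dz=c[2]+.008-hz
    ph=np.arctan2(dz,dx) if sgn>0 else np.arctan2(dz,-dx)
    print("radius",np.hypot(dx,dz).round(4),"angle",round(ph-phi0,3))
E
python3 - <<'E'
from h import *
arc(-.098,.088,.06,.4115)
E
```

```text
t 10.45 tcp [0.4476 0.3297 0.1229] case [-0.0515  0.0016  0.1229] jaw 96.4 z [ 0.003  0.001 -1.   ] F case [-0.1 -0.9] -0.5 open 0.249
radius 0.0633 angle 0.334
```

The lever is free: about 0.3 rad at under 3 N. I'll continue the arc.

>>> move_arm([
  [[0,0,0,-0.0066,-0.0007,0.0061,0.15],[0,0,0,-0.0074,-0.0008,0.0051,0.15],[0,0,0,-0.0081,-0.0009,0.0039,0.15]],
])

```text
clock: 10.75
tool_pos: [0.4255, 0.3272, 0.1391]
eef_rot: [0.667, 0.745, 0.002, 0.001]
contact_force: [1.4, -0.3, -4.8]
opening: 0.243
```

Run:
```python
from h import *
arc(-.098,.088,.06,.4115)
```

```text
t 10.75 tcp [0.4255 0.3272 0.1391] case [-0.0737  0.0015  0.1391] jaw 96.3 z [ 0.005  0.002 -1.   ] F case [ 1.4 -0.4] -4.8 open 0.243
radius 0.064 angle 0.769
```

>>> move_arm([
  [[0,0,0,-0.0086,-0.0009,0.0018,0.15],[0,0,0,-0.0089,-0.001,0.0008,0.15],[0,0,0,-0.009,-0.001,-0.0003,0.15]],
])

```text
clock: 11.05
tool_pos: [0.3988, 0.3243, 0.1435]
eef_rot: [0.668, 0.744, 0.005, 0.002]
contact_force: [3.1, -0.5, -3.4]
opening: 0.245
```

Run:
```python
from h import *
arc(-.098,.088,.06,.4115)
```

```text
t 11.05 tcp [0.3988 0.3243 0.1435] case [-0.1005  0.0015  0.1435] jaw 96.2 z [ 0.009  0.004 -1.   ] F case [ 3.  -0.8] -3.4 open 0.245
radius 0.0636 angle 1.199
```

>>> move_arm([
  [[0,0.006,0,-0.0072,-0.0008,-0.0009,0.15],[0,0,0,-0.007,-0.0008,-0.0018,0.15],[0,0,0,-0.006,-0.0007,-0.0024,0.15]],
])

```text
clock: 11.35
tool_pos: [0.3764, 0.3218, 0.1383]
eef_rot: [0.668, 0.745, 0.003, -0.0]
contact_force: [3.7, -0.1, -1.5]
opening: 0.251
```

Run:
```python
from h import *
arc(-.098,.088,.06,.4115)
```

```text
t 11.35 tcp [0.3764 0.3218 0.1383] case [-0.123   0.0016  0.1383] jaw 96.2 z [ 0.003  0.004 -1.   ] F case [ 3.7 -0.5] -1.5 open 0.251
radius 0.0634 angle 1.565
```

>>> move_arm([
  [[0,0,0,0,0,0,0.55],[0,0,0,0,0,0,0.55],[0,0,0,0,0,0,0.55],[0,0,0,0,0,0,0.55]],
])

```text
clock: 11.75
tool_pos: [0.3723, 0.3226, 0.1373]
eef_rot: [0.666, 0.746, 0.0, -0.002]
contact_force: [0.0, -0.3, 0.0]
opening: 0.55
```

>>> move_arm([
  [[0,0,0,0,0,0.015,0.55],[0,0,0,0,0,0,0.55],[0,0,0,0,0,0.015,0.55],[0,0,0,0,0,0.02,0.55]],
])

```text
clock: 12.15
tool_pos: [0.371, 0.3216, 0.1857]
eef_rot: [0.666, 0.746, -0.002, -0.003]
contact_force: [0.7, -0.2, -0.2]
opening: 0.547
```

Run:
```python
from h import *
st()
```

```text
t 12.15 tcp [0.371  0.3216 0.1857] case [-0.1285  0.0019  0.1857] jaw 96.5 z [-0.007 -0.    -1.   ] F case [ 0.6 -0.2] -0.2 open 0.547
```

>>> move_arm([
  [[0,-0.007,0,0.026,-0.0186,0,0.55],[0,0,0,0.026,-0.0186,0,0.55],[0,0,0,0.024,-0.017,0,0.55],[0,0,0,0.02,-0.014,0,0.55],[0,0,0,0,0,0,0.55]],
])

```text
clock: 12.65
tool_pos: [0.4704, 0.2526, 0.1862]
eef_rot: [0.665, 0.747, 0.002, -0.0]
contact_force: [0.2, -0.5, 0.0]
opening: 0.55
```

Run:
```python
from h import *
st();p=r.snapshot("wrist");save(p,"w4.png")
print(proj(p,[.4748,.2473,.1102]).round(1))
```

```text
t 12.65 tcp [0.4704 0.2526 0.1862] case [-0.0371 -0.0775  0.1862] jaw 96.6 z [ 0.003  0.004 -1.   ] F case [ 0.1 -0.5] 0.0 open 0.55
[223.9 307.8]
```

View pics/w4.png

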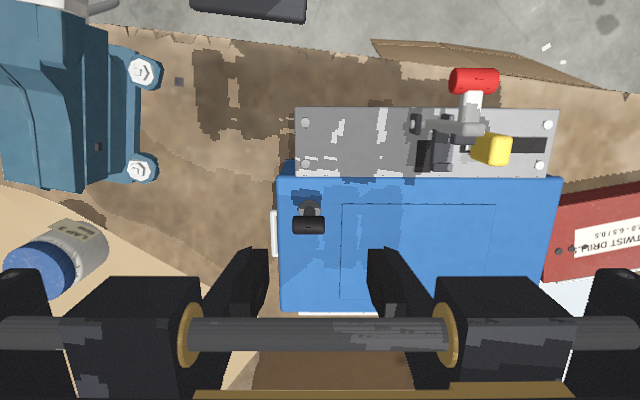

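The lever stands over to the front at (82,472). The knob at (224,308) is exactly where predicted. I'll descend on the knob with settling rows.

>>> move_arm([
  [[-0.004,0.003,-0.004,0.0044,-0.0053,-0.02,0.55],[0,0,0,0,0,0,0.55],[0,0,0,0,0,-0.02,0.55],[0,0,0,0,0,0,0.55]],
])

```text
clock: 13.1
tool_pos: [0.4689, 0.2533, 0.1458]
eef_rot: [0.664, 0.748, 0.0, -0.003]
contact_force: [-1.2, -0.4, -0.1]
opening: 0.548
```

Run:
```python
from h import *
st()
```

```text
t 13.1 tcp [0.4689 0.2533 0.1458] case [-0.0386 -0.0767  0.1458] jaw 96.9 z [-0.004  0.004 -1.   ] F case [-1.2 -0.3] -0.1 open 0.548
```

>>> move_arm([
  [[-0.004,-0.004,-0.01,0.006,-0.006,0,0.55],[0,0,0,0,0,0,0.55],[0,0,0,0.001,-0.001,-0.022,0.55],[0,0,0,0,0,0,0.55]],
])

```text
clock: 13.5
tool_pos: [0.4762, 0.2493, 0.1273]
eef_rot: [0.666, 0.746, 0.003, -0.0]
contact_force: [-0.6, -0.1, 0.2]
opening: 0.55
```

Run:
```python
from h import *
st()
```

```text
t 13.5 tcp [0.4762 0.2493 0.1273] case [-0.0317 -0.0814  0.1273] jaw 96.4 z [ 0.004  0.004 -1.   ] F case [-0.6 -0. ] 0.2 open 0.55
```

>>> move_arm([
  [[-0.004,0.004,0,-0.001,-0.002,-0.013,0.55],[0,0,0,0,0,0,0.55],[0,0,0,0,0,-0.011,0.55],[0,0,0,0,0,0,0.4]],
])

```text
clock: 13.9
tool_pos: [0.4762, 0.2484, 0.1042]
eef_rot: [0.666, 0.746, 0.002, 0.0]
contact_force: [0.0, 0.7, -0.0]
opening: 0.481
```

>>> move_arm([
  [[0,0,0,0,0,0,0.15],[0,0,0,0,0,0,0.15],[0,0,0,0,0,0,0.15],[0,0,0,0,0,0,0.15]],
], force=25)

```text
clock: 14.3
tool_pos: [0.4764, 0.2473, 0.1043]
eef_rot: [0.667, 0.745, 0.001, 0.001]
contact_force: [-0.2, 0.4, -3.5]
opening: 0.24
```

Run:
```python
from h import *
arc(.061,.074,.1016,np.arctan2(36,95),-1)
```

```text
t 14.3 tcp [0.4764 0.2473 0.1043] case [-0.0318 -0.0835  0.1043] jaw 96.4 z [ 0.003  0.001 -1.   ] F case [-0.1  0.4] -3.5 open 0.24
radius 0.1004 angle 0.029
```

>>> move_arm([
  [[0,0,0,0.003,0.0003,0.0074,0.15],[0,0,0,0.0035,0.0004,0.0074,0.15]],
])

```text
clock: 14.5
tool_pos: [0.4826, 0.248, 0.1186]
eef_rot: [0.666, 0.746, 0.0, 0.0]
contact_force: [2.1, -0.6, -7.2]
opening: 0.246
```

Run:
```python
from h import *
arc(.061,.074,.1016,np.arctan2(36,95),-1)
```

```text
t 14.5 tcp [0.4826 0.248  0.1186] case [-0.0255 -0.0834  0.1186] jaw 96.4 z [ 0.001  0.    -1.   ] F case [ 2.1 -0.8] -7.2 open 0.246
radius 0.1013 angle 0.184
```

The lid is lifting: about 0.18 rad at 7 N. Continuing.

>>> move_arm([
  [[0,0,0,0.0057,0.0006,0.0085,0.15],[0,0,0,0.0066,0.0007,0.0078,0.15],[0,0,0,0.0073,0.0008,0.0071,0.15]],
])

```text
clock: 14.8
tool_pos: [0.5005, 0.25, 0.1428]
eef_rot: [0.666, 0.746, -0.002, -0.002]
contact_force: [1.2, 1.4, -10.3]
opening: 0.241
```

Run:
```python
from h import *
arc(.061,.074,.1016,np.arctan2(36,95),-1)
```

```text
t 14.8 tcp [0.5005 0.25   0.1428] case [-0.0075 -0.0834  0.1428] jaw 96.5 z [-0.005 -0.001 -1.   ] F case [1.4 1.2] -10.3 open 0.241
radius 0.1029 angle 0.48
```

>>> move_arm([
  [[0,-0.005,0,0.0083,0.0009,0.0057,0.15],[0,0,0,0.0088,0.001,0.0048,0.15],[0,0,0,0.0093,0.001,0.0039,0.15]],
])

```text
clock: 15.1
tool_pos: [0.5213, 0.2522, 0.158]
eef_rot: [0.665, 0.747, -0.006, -0.003]
contact_force: [-4.8, 0.1, -2.1]
opening: 0.244
```

Run:
```python
from h import *
arc(.061,.074,.1016,np.arctan2(36,95),-1)
```

```text
t 15.1 tcp [0.5213 0.2522 0.158 ] case [ 0.0134 -0.0835  0.158 ] jaw 96.6 z [-0.013 -0.005 -1.   ] F case [-4.8  0.7] -2.1 open 0.244
radius 0.1036 angle 0.731
```

>>> move_arm([
  [[0.005,-0.013,0,0.0105,0.0011,0.0043,0.15],[0,0,0,0.0108,0.0012,0.0033,0.15],[0,0,0,0.0112,0.0012,0.002,0.15]],
])

```text
clock: 15.4
tool_pos: [0.5476, 0.2551, 0.1683]
eef_rot: [0.664, 0.748, -0.006, -0.003]
contact_force: [-6.0, -0.7, 0.4]
opening: 0.247
```

Run:
```python
from h import *
arc(.061,.074,.1016,np.arctan2(36,95),-1)
```

```text
t 15.4 tcp [0.5476 0.2551 0.1683] case [ 0.0398 -0.0835  0.1683] jaw 96.8 z [-0.013 -0.004 -1.   ] F case [-6.  -0.1] 0.4 open 0.247
radius 0.1045 angle 1.004
```

>>> move_arm([
  [[0.004,-0.013,0,0.0114,0.0012,0.001,0.15],[0,0,0,0.0114,0.0012,0,0.15]],
])

```text
clock: 15.6
tool_pos: [0.5671, 0.2573, 0.171]
eef_rot: [0.664, 0.748, -0.003, -0.002]
contact_force: [-6.1, -0.6, 0.8]
opening: 0.247
```

>>> move_arm([
  [[0,0,0,0,0,0,0.15],[0,0,0,0,0,0,0.55],[0,0,0,0,0,0,0.55],[0,0,0,0,0,0,0.55],[0,0,0,0,0,0,0.55]],
])

```text
clock: 16.1
tool_pos: [0.5699, 0.2581, 0.1737]
eef_rot: [0.664, 0.748, 0.0, -0.0]
contact_force: [0.7, 0.1, -1.0]
opening: 0.544
```

Run:
```python
from h import *
arc(.061,.074,.1016,np.arctan2(36,95),-1)
```

```text
t 16.1 tcp [0.5699 0.2581 0.1737] case [ 0.0623 -0.0829  0.1737] jaw 96.8 z [-0.     0.001 -1.   ] F case [0.7 0. ] -1.0 open 0.544
radius 0.1078 angle 1.221
```

>>> move_arm([
  [[0,0,0,0,0,0.015,0.55],[0,0,0,0,0,0,0.55],[0,0,0,0,0,0.02,0.55],[0,0,0,0,0,0.025,0.55],[0,0,0,0,0,0.03,0.55]],
])

```text
clock: 16.6
tool_pos: [0.5679, 0.2568, 0.2649]
eef_rot: [0.664, 0.748, -0.003, -0.001]
contact_force: [0.3, -0.1, 0.3]
opening: 0.549
```

>>> move_arm([
  [[0,0,0,-0.02,0,0.02,0.55],[0,0,0,-0.03,0,0,0.55],[0,0,0,-0.03,0,0,0.55],[0,0,0,-0.02,0,0,0.55],[0,0,0,0,0,0,0.55]],
])

```text
clock: 17.1
tool_pos: [0.4676, 0.2585, 0.293]
eef_rot: [0.664, 0.748, 0.004, 0.001]
contact_force: [-0.4, 0.1, -0.1]
opening: 0.551
```

Run:
```python
from h import *
st();p=r.snapshot("scene");w=r.snapshot("wrist")
a=cv2.resize(p["frame"][110:260,180:380],(600,450),interpolation=cv2.INTER_CUBIC)
cv2.imwrite("pics/e1.png",a[:,:,::-1]);save(w,"e2.png")
```

```text
t 17.1 tcp [0.4676 0.2585 0.293 ] case [-0.0393 -0.0714  0.293 ] jaw 96.8 z [ 0.007  0.005 -1.   ] F case [-0.4  0.1] -0.1 open 0.551
```

View pics/e1.png

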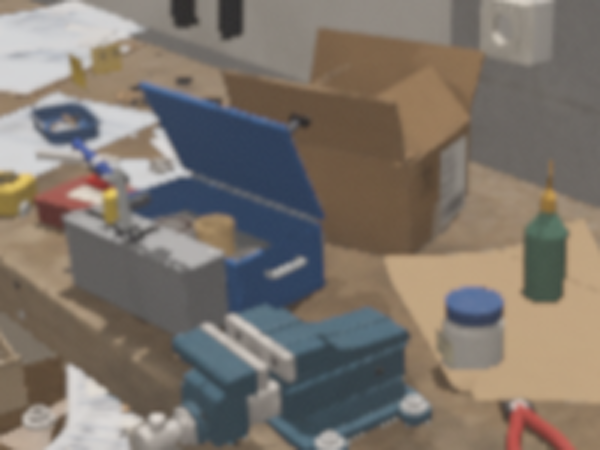

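View pics/e2.png

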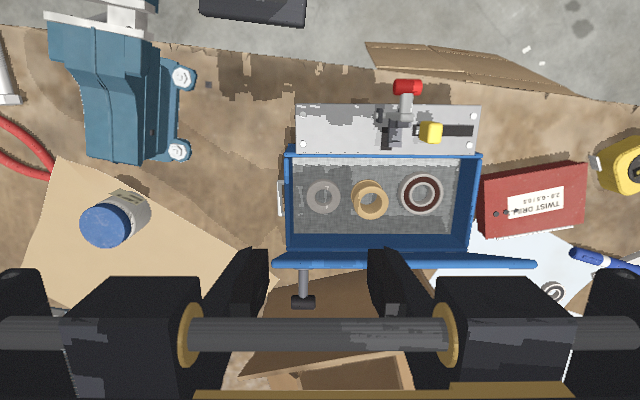

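The lid stands well open, with its contents visible at about (195,370). The lever is over to the front at (88,407), the tab is home at (132,430), and the bystanders are untouched. I'm handing in.

```bash
python3 -c "
from h import *
r.finish_job()"
```

```text
the job is handed in; nothing more can be done
```

The case is open and the job is handed in. It was finished at about 17 s on the robot's clock, against the 69 s limit.

- **Tab:** I pushed the tab about 40 mm along its slot. The force rose from about 5 N to 6.5 N at the pawl. It then came up firmly against the stop, where I held a steady push of about 10 N.
- **Lever:** It swung freely to about 1.56 rad, with readings of about 5 N or less. It stayed there after I let go.
- **Lid:** I lifted it by the knob to about 1.2 rad, with a peak force of about 10 N. It stayed open after I let go.
- **Last checks:** The final scene and wrist pictures show the lid standing open, the lever over to the front and the tab at its stop. The bystanders in those two pictures (jar, bottle, pliers) look untouched; the calculator and flange were outside both and not checked again. The gripper was clear, with about 0 N of contact force.
- **What went less smoothly:**
  - The arm drifted up to 15 mm sideways during fast descents. I corrected this before each grasp; the readings then were at most 2 N.
  - The lever and lid angles come from the arm's position, not a direct measurement. The gripped radius read 2–4 mm over nominal on the lever and up to about 3 mm over on the lid.

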